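Clear the chiller's rim channel

TASK

Lift the white sample chiller's lid by its blue lip until it goes past upright and rests on its stop. Then take the orange pick from its rest, lower its steel tip into the black channel along the chiller's front rim, and draw it slowly and lightly, a few centimetres a second, along the channel from the left end to the right end as seen from the robot. Finally lay the pick back across both posts of its rest, leaving the lid open and everything else where it stands.

Things in the scene. Friction and masses are not known exactly. Their poses are not given: they have to be found in the camera images.
- chiller: fixed white bench chiller, 150 (x) x 250 (y) x 100 mm high without its lid. Origin: centre of its underside, on the table; z up, x points away from the robot (the lip and the channel are on the -x side, the lid's hinge on the +x side), y to the left as seen from the robot.
- lid (a joint): angle of the chiller's lid about its hinge, rad: 0 shut, 1.57 upright, 1.9 leaning back on its stop. The lid (152 x 254 x 14 mm, about 0.35 kg) falls shut when let go short of upright and falls gently onto the stop when past it
- hinge (a point): the middle of the lid's hinge line, at the rear upper edge of the chiller, level with the lid's underside when shut (100 mm above the table); the hinge line runs along the chiller's y, the lid's underside starts from it
- lip (a point): the middle of the free edge of the blue lip on the lid. The lip is 120 mm wide, 6 mm thick and continues the lid's front edge, which is 152 mm from the hinge, outward and upward, leaning 35 degrees out from vertical, to 38 mm above the lid's underside (lid shut). A finger leaning as much goes in beneath it. Moves with the lid
- channel_left (a point): left end of the channel in the front rim (+y of the chiller). It lies at the level of the rim, 100 mm above the table; the channel's floor is 10 mm below it. Axes as chiller.
- channel_mid (a point): middle of the channel, which runs straight along the chiller's y: 200 mm long, 16 mm wide, 10 mm deep, black floor, closed ends, shut away under the lid. It lies at the level of the rim, 100 mm above the table; the channel's floor is 10 mm below it. Axes as chiller.
- channel_right (a point): right end of the channel (-y of the chiller). It lies at the level of the rim, 100 mm above the table; the channel's floor is 10 mm below it. Axes as chiller.
- pick: loose pick, 0.07 kg: orange handle 130 x 14 x 14 mm along its x, origin at the handle's centre; from the +x end of the handle a steel rod goes on level to x = 95 mm, then straight down (-z) as a 6 mm prong. It starts lying level across its rest, prong hanging down beyond the rest
- pick_tip (a point): lower end of the prong: in the pick's frame 95 mm along x and 58 mm below the handle's centre
- rest: fixed aluminium rest, base 130 (x) x 80 (y) x 8 mm; origin: centre of its underside, on the table. Two posts at x = -48 and +48 mm, 12 mm thick along x, 48 mm wide, each with a notch 24 mm wide, open upward: floor 62 mm, cheeks 78 mm above the table. With the pick in both notches its origin is 69 mm above the table, its x along the rest's x. Room for fingers between the posts
- amber: bystander: amber glass bottle with orange cap, 90 mm wide, 190 mm tall; origin at the centre of its underside
- reagent: bystander: white bottle with blue cap, 72 mm wide, 160 mm tall; origin at the centre of its underside
- rack: bystander: white rack of green-capped tubes, 70 x 160 x 89 mm high, standing behind the chiller; origin at the centre of its underside
- tipbox: bystander: blue closed box, 85 x 120 x 55 mm high; origin at the centre of its underside
- jar: bystander: clear jar with white lid, 52 mm wide, 60 mm tall, standing in front of the rest; origin at the centre of its underside
- beaker: bystander: glass beaker, 76 mm wide, 85 mm tall; origin at the centre of its underside
- notepad: bystander: flat green box, 100 x 140 x 12 mm; origin at the centre of its underside
Mind the look-alikes: they are no part of the job. Of the things that look like the pick, the smallest one is meant. Leave any turquoise look-alike of the rest alone.

How it is judged:
On the way, in this order (a step that is already met when the one before it is completed fails the run):
1. the lid rests open on its stop (above 1.84 rad and still) (value of joint lid above 1.84 rad and velocity of joint lid below 0.1 rad/s), for 0.3 s.
2. the pick's tip is in the channel (at least 1.5 mm below the rim), within 20 mm of its left end (z of pick_tip in the frame of channel_mid between -0.013 and -0.0015 m and x of pick_tip in the frame of channel_mid between -0.009 and 0.009 m and y of pick_tip in the frame of channel_mid above 0.08 m), for 0.05 s.
3. the tip passes in the channel 35 to 55 mm left of its middle (z of pick_tip in the frame of channel_mid between -0.013 and -0.0015 m and x of pick_tip in the frame of channel_mid between -0.009 and 0.009 m and y of pick_tip in the frame of channel_mid between 0.035 and 0.055 m), for 0.05 s.
4. the tip passes in the channel within 10 mm of its middle (z of pick_tip in the frame of channel_mid between -0.013 and -0.0015 m and x of pick_tip in the frame of channel_mid between -0.009 and 0.009 m and y of pick_tip in the frame of channel_mid between -0.01 and 0.01 m), for 0.05 s.
5. the tip passes in the channel 35 to 55 mm right of its middle (z of pick_tip in the frame of channel_mid between -0.013 and -0.0015 m and x of pick_tip in the frame of channel_mid between -0.009 and 0.009 m and y of pick_tip in the frame of channel_mid between -0.055 and -0.035 m), for 0.05 s.
6. the tip is in the channel within 20 mm of its right end (z of pick_tip in the frame of channel_mid between -0.013 and -0.0015 m and x of pick_tip in the frame of channel_mid between -0.009 and 0.009 m and y of pick_tip in the frame of channel_mid below -0.08 m), for 0.05 s.
At the end, for the whole second after the job is handed in: The lid leans open on its stop (above 1.84 rad); the pick is released and still, upright (prong down, within 7 degrees) in both notches of its rest: origin within 4 mm of its seated height, within 8 mm across and 30 mm along the rest, aligned within 7 degrees (value of joint lid above 1.84 rad and z of pick in the frame of rest between 0.065 and 0.073 m and y of pick in the frame of rest between -0.008 and 0.008 m and x of pick in the frame of rest between -0.03 and 0.03 m and angle between the x axis of pick and the x axis of rest, either way round below 0.12 rad and angle between pick's own z axis and vertical below 0.12 rad and linear speed of pick below 0.03 m/s); the robot touches nothing.
It fails at once if the pick moves faster than 0.15 m/s while its tip is in the channel (z of pick_tip in the frame of channel_mid between -0.013 and -0.0015 m and x of pick_tip in the frame of channel_mid between -0.009 and 0.009 m and y of pick_tip in the frame of channel_mid between -0.1 and 0.1 m and linear speed of pick above 0.15 m/s).
It fails at once if the pick is pressed against the chiller with more than 20 N (contact force between pick and chiller above 20 N).
It fails at once if a bystander is moved more than 20 mm (distance of any of amber, reagent, rack, tipbox, jar, beaker, notepad from where it was at the start of the episode above 0.02 m).
It also fails if it takes over 72 s, if anything falls off the work surface, if the arm or the gripper's body presses on something with over 40 N, if the wrist force passes 120 N, or if a joint passes its speed limit or range.

ROBOT

A 6-joint arm with a two-finger parallel gripper is mounted at the origin on the work surface. World frame = base frame: x ahead of the robot, y to its left, z up, the work surface at z = 0. Lengths are in m, angles in rad, forces in N, time in s.
With the tool pointing down it reaches from about 0.35 to 0.85 m from the base axis. Payload 8.1 kg.
Tool frame: the origin (TCP) lies at the very end of the fingers, on their centre line; the grasp point (between the pads) lies 19 mm behind it; z points along the fingers, y is the line along which they close (so a half turn about z gives the same grasp; the last joint's range is limited). The gripper opens to 93 mm and grips with 3 to 60 N. Pads are 15 mm wide; open, the fingers measure 128 mm over their backs; the gripper's body (75 mm by 188 mm) begins 65 mm behind the grasp point.
Start: joints at [-1.3, 0.13, 1.488, -0, 1.523, -0.085], TCP at [0.209, -0.562, 0.219] pointing down, gripper open.
Joint ranges: [-2.96, 2.96], [-0.89, 2.26], [0.02, 2.5], [-1.34, 4.48], [0, 2.73], [-2.66, 2.66]. Speed limits (rad/s): [2.39, 2.39, 2.79, 3.14, 3.14, 3.14].

INTERFACE

Orientations are given as a rotation vector (axis times angle).
In Python, from plant import robot, imaging gives the robot as it stands.
- The arm moves only by the tool jog_arm, never from a script. Its argument "rows" is a list of rows, each a list of 2 entries, a list of its own where there are three numbers: the shift along the tool's x, y, z each as a share of 0.2 m, from -1 to 1, then the turn, a rotation vector about the tool's x, y, z each as a share of pi/2 rad, from -1 to 1. A call has 1 to 5 rows; each row is the pose to reach, as a shift and turn from the pose commanded when the call began, along the tool's axes at that moment; what a row does not reach only later rows make up. A row lasts 1/10 s, in which the tool goes at most 50 mm and 8.59 degrees, less where a joint would pass 70% of its speed; a pose out of reach is approached as far as the arm can. A call with a number of a shift or a turn outside -1 to 1 is refused whole. A call with a gripper value outside its range is refused whole. "hand" is the closure, from -1 (fully open) to 1 (shut), set as the call begins (left out, the last holds). The fingers move at their own pace and stop on an object; "squeeze" is the grip in N (left out, the last holds). Time passes only in rows, so rows that repeat a pose let the fingers close. It gives the time, the measured TCP pose, the force, the opening and the grip force at its end, in the units of the state.
- robot.read_state(): the state, without advancing time (a new reading comes with each control period).
- imaging.read_camera(name): name is "side" or "top" or "wrist"; returns a dict with "frame" (420x560x3 uint8, red, green, blue), "vertical_fov" (degrees; the focal length in pixels is half the picture's height over the tangent of half this angle, whatever the lens; pixels are square), "cx", "cy" (the principal point, pixels), "R" (3x3) and "t" (3): a world point X has camera coordinates R X + t. Camera axes: x right, y down, z forward; pixel columns grow to the right and rows downward; lengths in m; the calibration is good to about 2 mm. A picture is of the moment at which its call begins. There is no depth.
- robot.close_job(): hands the job in; it is judged then, once.
The state is a dict: "t": time; "q": joint angles; "dq": joint speeds; "joint_torque": joint torques, N m; "tool_pos": TCP position; "orientation": TCP orientation; "force": force on the tool from outside, world axes, zero at the start; "wrist_torque": the same for the moment, N m; "opening": finger opening in m; "gripper_force": force on a finger pad.
Only numpy, scipy, OpenCV 4.12 (cv2) and the standard library are available. Lean on these libraries where they do the work, as an engineer would, in place of code of your own. Each camera call takes 0.05 s, during which the arm holds its last target. There are 200 camera calls.

## Working session

There is one attempt and no reset: what is moved stays moved. The work goes in short steps, Python scripts to look and compute and a tool call to move; the robot and the scene stay as the last step left them, time stands still between calls to the robot, and variables do not carry over. Pictures are saved under pics/ and viewed, at most 10 in all, crops included, and the job is handed in when it is done.

Besides the shell and the picture viewer there is one more tool, called after "Call:" as name([rows], argument=value, ...), one row to a line, values as JSON. jog_arm: Moves the arm, as the interface text tells. Its arguments: {"type":"object","properties":{"rows":{"type":"array"},"hand":{"type":"number"},"squeeze":{"type":"number"}},"required":["rows"]}

```bash
mkdir -p pics && ls
cat > h.py <<'E'
import numpy as np, cv2
from plant import robot, imaging
def cam(n):
    c=imaging.read_camera(n); c['f']=c['frame'].shape[0]/2/np.tan(np.radians(c['vertical_fov'])/2)
    c['R']=np.array(c['R']); c['t']=np.array(c['t']); return c
def ray(c,u,v):
    d=np.array([(u-c['cx'])/c['f'],(v-c['cy'])/c['f'],1.]); return -c['R'].T@c['t'], c['R'].T@d
def onz(c,u,v,z):
    o,d=ray(c,u,v); return o+d*(z-o[2])/d[2]
def proj(c,X):
    p=c['R']@np.array(X)+c['t']; return p[:2]/p[2]*c['f']+[c['cx'],c['cy']]
def save(c,n): cv2.imwrite(n,c['frame'][:,:,::-1])
E
python3 - <<'E'
from h import *
import pickle
for n in('top','side'):
    c=cam(n); save(c,f'pics/{n}0.png'); pickle.dump(c,open(n+'.pkl','wb'))
    print(n,c['f'],c['cx'],c['cy'],-c['R'].T@c['t'],c['R'].tolist())
print(robot.read_state())
E
```

```text
pics
top 417.25764501926824 273.1777308443925 207.83290948693377 [ 0.38006599 -0.00422591  1.32955037] [[0.007291629789038942, -0.9998896176097302, -0.012945452146899773], [-0.9899488093064377, -0.005389439562648586, -0.14132341948158156], [0.14123805113278112, 0.013845812994137646, -0.9898788341886828]]
side 431.2556121852435 285.3378330294089 214.48881677062647 [-0.11635612  0.78921405  0.83791706] [[-0.7590127899050121, -0.6508406603675199, 0.017493415131989442], [-0.38735998307381947, 0.42981872241565716, -0.8156029115777005], [0.523308540226184, -0.6258292903606724, -0.578347534837832]]
{'t': 0.1, 'q': array([-1.30040953e+00,  1.31126512e-01,  1.48915839e+00, -1.87593015e-05,
        1.52303119e+00, -8.53946566e-02]), 'dq': array([ 9.33207706e-05, -6.11468720e-04, -1.98977050e-03, -6.84899583e-04,
       -1.11960775e-03, -4.05688322e-04]), 'joint_torque': array([ 1.29643704e-03, -5.61341465e+01, -4.93096197e+01,  7.71013205e-02,
        2.91504170e-02, -2.64220824e-05]), 'tool_pos': array([ 0.20887028, -0.5619103 ,  0.21767454]), 'orientation': array([-3.09032803e+00, -5.55615372e-01,  2.79199255e-04]), 'force': array([-0.49301531, -1.25385107, -0.54332691]), 'wrist_torque': array([0.03633864, 0.010143  , 0.01232696]), 'gripper_force': 0.0, 'opening': 0.0929875740749556}
```

View pics/top0.png

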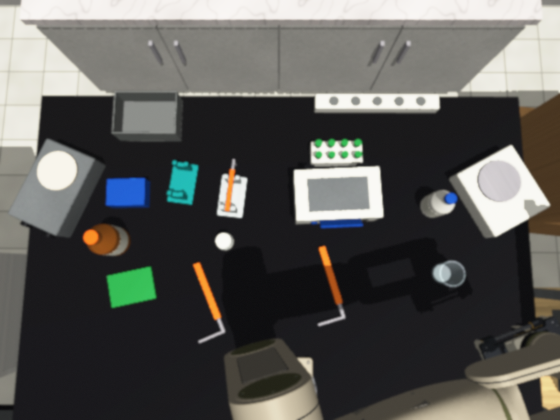

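View pics/side0.png

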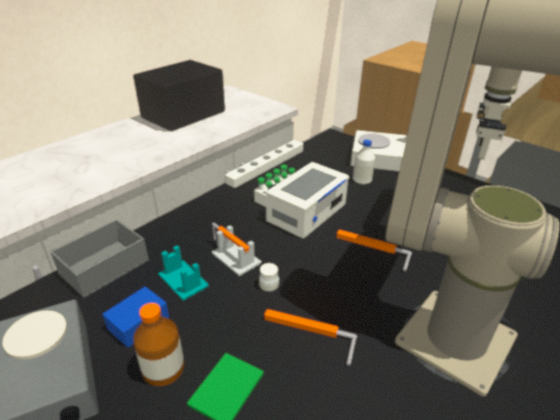

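The top view shows three orange picks: (230,188), lying on a white rest, and (207,290) and (331,275), both loose on the table and larger. The one at (230,188) fits, because it is the smallest and lies across the aluminium rest. The turquoise rest at (182,183) is the decoy. The chiller is at (338,193) with its blue lip at (341,224). I'll confirm in an enlarged crop and measure.

Run:
```python
from h import *
import pickle
T=pickle.load(open('top.pkl','rb'));S=pickle.load(open('side.pkl','rb'))
a=cv2.resize(T['frame'][150:250,195:395],None,fx=4,fy=4,interpolation=cv2.INTER_CUBIC)
b=cv2.resize(S['frame'][150:300,205:355][:,:],(300,300)); 
b=cv2.copyMakeBorder(cv2.resize(S['frame'][155:205+0+100-5,200:400],(286,200)),0,0,0,514,cv2.BORDER_CONSTANT)
cv2.imwrite('pics/crop1.png',np.vstack([a,b])[:,:,::-1])
for n,c,z in(('top',T,.076),('side',S,.076)):
    h=cv2.cvtColor(c['frame'],cv2.COLOR_RGB2HSV)
    for nm,lo,hi in(('orange',(5,170,110),(18,255,255)),('blue',(105,150,60),(130,255,255)),('white',(0,0,150),(180,50,255))):
        m=cv2.inRange(h,lo,hi)
        cs=cv2.findContours(m,0,2)[0]
        for k in cs:
            if cv2.contourArea(k)>25 and (nm!='white' or cv2.contourArea(k)<6000):
                r=cv2.minAreaRect(k); bx=cv2.boxPoints(r)
                zz={'orange':.076,'blue':.038+.1,'white':.114}[nm]
                if 190<r[0][0]<400 and 130<r[0][1]<310:
                    print(n,nm,np.round(r[0]),cv2.contourArea(k),[np.round(onz(c,*p,zz)[:2],3).tolist() for p in bx], 'ctr',np.round(onz(c,*r[0],zz)[:2],3))
```

```text
top orange [206. 290.] 444.0 [[0.389, 0.256], [0.398, 0.233], [0.236, 0.163], [0.227, 0.186]] ctr [0.312 0.209]
top orange [330. 274.] 376.5 [[0.441, -0.119], [0.449, -0.142], [0.284, -0.196], [0.276, -0.173]] ctr [ 0.362 -0.158]
top orange [230. 190.] 103.5 [[0.552, 0.158], [0.679, 0.15], [0.678, 0.131], [0.55, 0.14]] ctr [0.614 0.145]
top blue [341. 224.] 284.5 [[0.513, -0.121], [0.519, -0.245], [0.497, -0.245], [0.491, -0.122]] ctr [ 0.505 -0.183]
top white [224. 241.] 216.0 [[0.478, 0.182], [0.479, 0.133], [0.432, 0.132], [0.432, 0.181]] ctr [0.455 0.157]
top white [232. 195.] 703.0 [[0.532, 0.18], [0.657, 0.167], [0.648, 0.092], [0.523, 0.105]] ctr [0.59  0.136]
top white [338. 194.] 4370.0 [[0.669, -0.046], [0.683, -0.306], [0.526, -0.309], [0.513, -0.053]] ctr [ 0.597 -0.179]
top white [336. 152.] 886.5 [[0.757, -0.1], [0.758, -0.253], [0.687, -0.251], [0.686, -0.099]] ctr [ 0.722 -0.176]
side orange [366. 241.] 477.0 [[0.394, -0.045], [0.414, -0.086], [0.249, -0.135], [0.234, -0.095]] ctr [ 0.321 -0.091]
side orange [234. 238.] 165.5 [[0.671, 0.155], [0.682, 0.13], [0.547, 0.144], [0.539, 0.167]] ctr [0.608 0.149]
side white [269. 276.] 365.0 [[0.449, 0.21], [0.421, 0.177], [0.355, 0.242], [0.382, 0.273]] ctr [0.401 0.227]
side white [238. 256.] 598.0 [[0.571, 0.258], [0.57, 0.138], [0.449, 0.194], [0.457, 0.301]] ctr [0.51  0.225]
side white [304. 193.] 4173.0 [[0.69, 0.004], [0.779, -0.462], [0.449, -0.253], [0.431, 0.108]] ctr [ 0.571 -0.122]
side white [378. 158.] 1813.0 [[0.508, -0.28], [0.718, -0.636], [0.536, -0.732], [0.363, -0.364]] ctr [ 0.52  -0.484]
```

View pics/crop1.png

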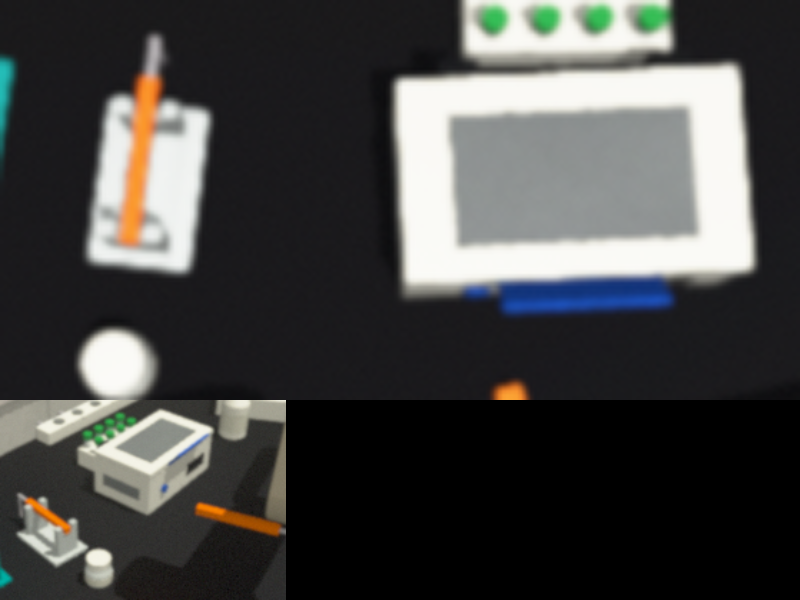

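The crop confirms it: the thin orange pick lies across the white rest, prong toward +x, at crop (148,40). The blue lip is at crop (587,295). Next I'll refine the chiller and rest frames.

Run:
```python
from h import *
import pickle
T=pickle.load(open('top.pkl','rb'));S=pickle.load(open('side.pkl','rb'))
def quad(m):
    k=max(cv2.findContours(m,0,1)[0],key=cv2.contourArea); h=cv2.convexHull(k)
    q=cv2.approxPolyN(h,4,ensure_convex=True)
    return k,q.reshape(-1,2)
def yaw(a,b): d=b-a; return np.degrees(np.arctan2(d[1],d[0]))
for n,c,roi in(('top',T,(285,395,160,230)),('side',S,(262,352,158,238))):
    f=c['frame']; g=cv2.cvtColor(f,cv2.COLOR_RGB2GRAY); h=cv2.cvtColor(f,cv2.COLOR_RGB2HSV)
    m=np.zeros_like(g); x0,x1,y0,y1=roi
    m[y0:y1,x0:x1]=255
    print(n,'vals',g[194,338] if n=='top' else g[185,312], g[175,300] if n=='top' else g[205,272])
    lo,hi=(110,165) if n=='top' else (90,165)
    pm=cv2.morphologyEx(cv2.inRange(g,lo,hi)&m&cv2.inRange(h,(0,0,0),(180,60,255)),cv2.MORPH_OPEN,np.ones((5,5)))
    k,q=quad(pm); P=np.array([onz(c,*p,.114)[:2] for p in q]); print(n,'panel',cv2.contourArea(k),q.tolist(),P.round(4).tolist(),P.mean(0))
    km=cv2.moments(k); print('  centroid',onz(c,km['m10']/km['m00'],km['m01']/km['m00'],.114))
    wm=cv2.inRange(g,170,255)&m; k,q=quad(wm); P=np.array([onz(c,*p,.114)[:2] for p in q]); print(n,'lid',q.tolist(),P.round(4).tolist(),P.mean(0))
# rest base & pick in top
g=cv2.cvtColor(T['frame'],cv2.COLOR_RGB2GRAY); m=np.zeros_like(g); m[165:225,212:252]=255
h=cv2.cvtColor(T['frame'],cv2.COLOR_RGB2HSV); om=cv2.inRange(h,(5,120,110),(20,255,255))&m
k,q=quad((cv2.inRange(g,120,255)|om)&m); P=np.array([onz(T,*p,.008)[:2] for p in q]); print('rest',q.tolist(),P.round(4).tolist(),P.mean(0))
for n,c,r in(('top',T,(212,252,160,225)),('side',S,(205,260,215,255))):
    h=cv2.cvtColor(c['frame'],cv2.COLOR_RGB2HSV); mm=np.zeros(h.shape[:2],np.uint8); mm[r[2]:r[3],r[0]:r[1]]=255
    om=cv2.inRange(h,(4,120,100),(22,255,255))&mm
    ys,xs=np.nonzero(om); pts=np.c_[xs,ys].astype(np.float32)
    W=np.array([onz(c,*p,.074)[:2] for p in pts]); mu=W.mean(0); u,s,v=np.linalg.svd(W-mu); d=v[0]*np.sign(v[0][0]); t=(W-mu)@d
    print(n,'pick mid',mu+d*(t.min()+t.max())/2,'len',np.ptp(t),'yaw',np.degrees(np.arctan2(d[1],d[0])))
    bm=cv2.inRange(h,(105,130,50),(130,255,255))
    k=[k for k in cv2.findContours(bm,0,1)[0] if (abs(cv2.minAreaRect(k)[0]-(np.array([341,224]) if n=='top' else np.array([332,200])))<20).all()]
    for k in k: print('blue',cv2.contourArea(k),cv2.minAreaRect(k))
```

```text
top vals 146 249
top panel 1701.5 [[368, 208], [310, 210], [308, 179], [366, 177]] [[0.5545, -0.2655], [0.5477, -0.0954], [0.6405, -0.09], [0.6474, -0.2618]] [ 0.59752218 -0.17818464]
  centroid [ 0.59746288 -0.17761074  0.114     ]
top lid [[383, 217], [296, 222], [293, 170], [379, 166]] [[0.5282, -0.3085], [0.512, -0.0543], [0.6677, -0.0455], [0.681, -0.3012]] [ 0.5972044  -0.17738717]
side vals 142 153
side panel 1050.5 [[304, 210], [303, 238], [266, 221], [258, 189]] [[0.5127, -0.0484], [0.4319, 0.0572], [0.5587, 0.0669], [0.6935, -0.042]] [0.54916909 0.0084303 ]
  centroid [0.54008932 0.01007334 0.114     ]
side lid [[369, 182], [305, 234], [255, 188], [312, 162]] [[0.4549, -0.3167], [0.4388, 0.0398], [0.7047, -0.0399], [0.6765, -0.2988]] [ 0.56871715 -0.15388341]
rest [[247, 179], [242, 218], [216, 215], [224, 154]] [[0.6624, 0.0996], [0.5353, 0.1135], [0.5445, 0.1969], [0.7453, 0.1761]] [0.62185893 0.14654971]
top pick mid [0.61657807 0.14777491] len 0.13147538956133575 yaw -6.051241252818799
blue 301.5 ((341.0, 224.0), (8.0, 44.0), 90.0)
side pick mid [0.61180143 0.14778465] len 0.1453856189526691 yaw -6.946144743399524
blue 2.0 ((314.5, 218.5), (3.0, 1.0), 90.0)
blue 0.0 ((327.6200256347656, 193.16001892089844), (0.6000000238418579, 6.40000057220459), 53.13010025024414)
blue 0.0 ((333.0, 189.0), (2.8284270763397217, 0.0), 135.0)
blue 0.0 ((337.0, 186.0), (2.8284270763397217, 0.0), 135.0)
```

```bash
cat >> h.py <<'E'
from scipy.spatial.transform import Rotation as Ro
YC=.052
HINGE=np.array([.673,-.174,.1])
def Rt(yaw,tilt=0):   # tool down, x ahead, leaning forward by tilt
    return Ro.from_euler('z',yaw)*Ro.from_matrix([[np.cos(tilt),0,np.sin(tilt)],[0,-1,0],[np.sin(tilt),0,-np.cos(tilt)]])
def rel(p,R,p0=None,R0=None):
    s=robot.read_state()
    p0=s['tool_pos'] if p0 is None else p0; R0=Ro.from_rotvec(s['orientation']) if R0 is None else R0
    d=R0.inv().apply(np.array(p)-p0)/.2; w=(R0.inv()*R).as_rotvec()/(np.pi/2)
    return [d.round(3).tolist(),w.round(3).tolist()]
def lidpt(a,h,y=0): # a: towards robot from hinge, h above it
    return HINGE+Ro.from_euler('z',YC).apply([-a/1e3,y,h/1e3])
E
python3 - <<'E'
from h import *
t=np.radians(35);R=Rt(YC,t); u=np.array([.574,.819])  # back along the lip (a,h)
pre=np.array([180,-3])+u*110
print('pre',lidpt(*pre),rel(lidpt(*pre),R))
E
```

```text
pre [ 0.43018865 -0.18663758  0.18709   ] [[1.691, -1.373, 0.155], [-0.06, 0.386, 0.187]]
```

Call:
jog_arm([
  [[0.85, -0.7, 0], [0, 0.19, 0.1]],
  [[0.85, -0.7, 0], [0, 0.19, 0.1]],
  [[0.85, -0.7, 0], [0, 0.19, 0.1]],
  [[0.85, -0.7, 0], [0, 0.19, 0.1]],
  [[0.85, -0.7, 0], [0, 0.19, 0.1]],
], hand=1)

```text
t: 0.6
tool_pos: [0.3204, -0.3688, 0.2179]
orientation: [-3.039, -0.302, -0.452]
force: [-0.1, -0.4, 0.2]
opening: 0.0577
gripper_force: 0.0
```

Run:
```python
from h import *
t=np.radians(35);R=Rt(YC,t); u=np.array([.574,.819])
print(robot.read_state()['tool_pos'],rel(lidpt(*(np.array([180,-3])+u*110)),R))
```

```text
[ 0.32037648 -0.36876638  0.21793575] [[0.638, -0.778, 0.378], [-0.056, 0.2, 0.079]]
```

Call:
jog_arm([
  [[0.64, -0.78, 0.38], [-0.06, 0.2, 0.08]],
  [[0.64, -0.78, 0.38], [-0.06, 0.2, 0.08]],
  [[0.64, -0.78, 0.38], [-0.06, 0.2, 0.08]],
  [[0.64, -0.78, 0.38], [-0.06, 0.2, 0.08]],
  [[0.64, -0.78, 0.38], [-0.06, 0.2, 0.08]],
])

```text
t: 1.1
tool_pos: [0.4304, -0.1858, 0.1853]
orientation: [-2.985, -0.075, -0.941]
force: [0.2, -0.1, 0.3]
opening: 0.0176
gripper_force: 0.0
```

Call:
jog_arm([
  [[0, 0, 0], [0, 0, 0]],
  [[0, 0, 0], [0, 0, 0]],
])

```text
t: 1.3
tool_pos: [0.43, -0.1892, 0.1872]
orientation: [-2.988, -0.077, -0.942]
force: [-0.2, 0.7, -0.1]
opening: 0.0026
gripper_force: 0.0
```

Run:
```python
from h import *
t=np.radians(35);R=Rt(YC,t); u=np.array([.574,.819])
s=robot.read_state();print(s['tool_pos'],s['force'],s['opening'])
print('pre',rel(lidpt(*(np.array([180,-3])+u*110)),R))
b=np.array([163,4])-u*0; off=np.array([.819,-.574])
print('under',rel(lidpt(*(b+off*5)),R))
c=cam('side');save(c,'pics/side1.png')
for P in (lidpt(178.6,38,.06),lidpt(178.6,38,-.06),lidpt(152,0),s['tool_pos']): print(proj(c,P))
cv2.imwrite('pics/side1.png',cv2.resize(c['frame'][100:260,230:430],(800,640))[:600,:,::-1])
```

```text
[ 0.43004255 -0.18923972  0.18715319] [-0.1593345   0.68043164 -0.12368717] 0.002637596265156131
pre [[0.001, -0.013, 0.001], [0.005, 0.0, 0.001]]
under [[0.066, -0.017, 0.571], [0.005, 0.0, 0.001]]
[325.43364996 195.54029501]
[346.17012626 179.67453546]
[327.95847324 194.78152341]
[356.6279569  180.16633056]
```

View pics/side1.png

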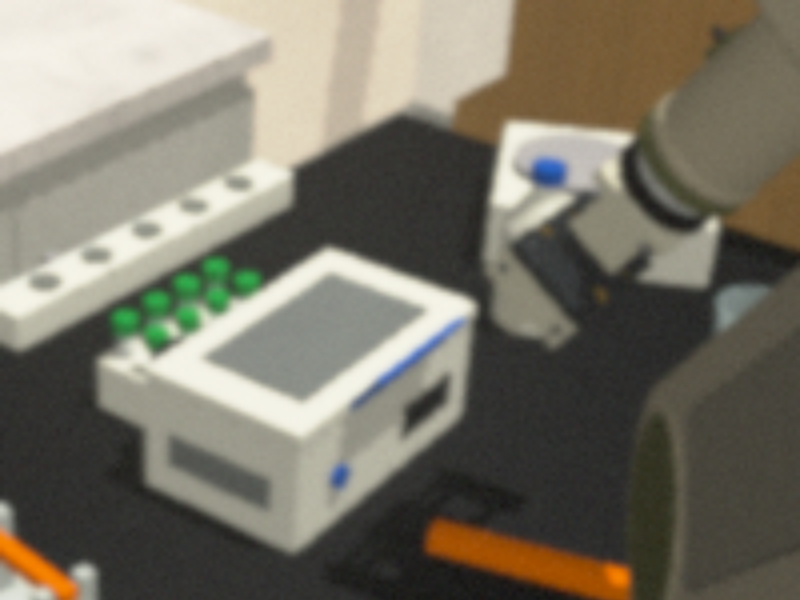

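The crop shows the closed fingers at about (545,340), leaning parallel to the blue lip, which runs (355,405)–(465,320). That matches the predicted lip geometry, so I'm going in beneath it.

Call:
jog_arm([
  [[0.07, -0.015, 0.15], [0.005, 0, 0]],
  [[0.07, -0.015, 0.3], [0.005, 0, 0]],
  [[0.07, -0.015, 0.4], [0.005, 0, 0]],
  [[0.07, -0.015, 0.5], [0.005, 0, 0]],
  [[0.07, -0.015, 0.57], [0.005, 0, 0]],
])

```text
t: 1.85
tool_pos: [0.5064, -0.1847, 0.1001]
orientation: [-2.981, -0.074, -0.937]
force: [0.8, -0.5, 0.7]
opening: 0.0005
gripper_force: 0.0
```

Call:
jog_arm([
  [[0, 0, 0], [0, 0, 0]],
  [[0, 0, 0], [0, 0, 0]],
])

```text
t: 2.05
tool_pos: [0.5062, -0.1843, 0.1015]
orientation: [-2.98, -0.075, -0.938]
force: [-0.5, -0.0, 1.2]
opening: 0.0006
gripper_force: 0.0
```

Run:
```python
from h import *
t=np.radians(35);R=Rt(YC,t)
s=robot.read_state();p0=s['tool_pos'];print(p0,s['force'])
y=(Ro.from_euler('z',-YC).apply(p0-HINGE))[1];print('y',y)
for th in range(0,116,5):
    r=np.radians(th);c,q=np.cos(r),np.sin(r)
    a=157*c-8*q+6.1;h=157*q+8*c-4.3
    P=lidpt(a,h,y);print(th,P.round(3),rel(P,R)[0])
```

```text
[ 0.50616289 -0.18433173  0.10152088] [-0.45237395 -0.00345242  1.20513838]
y -0.0016461419748136923
0 [ 0.51  -0.184  0.104] [0.023, -0.0, 0.003]
5 [ 0.511 -0.184  0.117] [0.067, -0.0, -0.05]
10 [ 0.514 -0.184  0.131] [0.116, -0.0, -0.098]
15 [ 0.518 -0.184  0.144] [0.169, -0.0, -0.142]
20 [ 0.522 -0.183  0.157] [0.225, -0.0, -0.181]
25 [ 0.528 -0.183  0.169] [0.285, -0.001, -0.214]
30 [ 0.535 -0.183  0.181] [0.347, -0.001, -0.243]
35 [ 0.543 -0.182  0.192] [0.412, -0.001, -0.266]
40 [ 0.552 -0.182  0.203] [0.478, -0.001, -0.283]
45 [ 0.562 -0.181  0.212] [0.546, -0.001, -0.295]
50 [ 0.572 -0.181  0.221] [0.614, -0.001, -0.301]
55 [ 0.584 -0.18   0.229] [0.683, -0.001, -0.3]
60 [ 0.596 -0.18   0.236] [0.751, -0.001, -0.294]
65 [ 0.608 -0.179  0.241] [0.818, -0.002, -0.281]
70 [ 0.621 -0.178  0.246] [0.884, -0.002, -0.263]
75 [ 0.634 -0.178  0.249] [0.949, -0.002, -0.239]
80 [ 0.648 -0.177  0.252] [1.011, -0.002, -0.21]
85 [ 0.661 -0.176  0.253] [1.07, -0.002, -0.175]
90 [ 0.675 -0.176  0.253] [1.126, -0.002, -0.136]
95 [ 0.689 -0.175  0.251] [1.178, -0.002, -0.091]
100 [ 0.702 -0.174  0.249] [1.226, -0.002, -0.043]
105 [ 0.715 -0.173  0.245] [1.27, -0.002, 0.01]
110 [ 0.728 -0.173  0.24 ] [1.309, -0.002, 0.067]
115 [ 0.74  -0.172  0.235] [1.343, -0.002, 0.126]
```

Call:
jog_arm([
  [[0.04, 0, -0.02], [0, 0, 0]],
  [[0.07, 0, -0.05], [0, 0, 0]],
  [[0.12, 0, -0.1], [0, 0, 0]],
  [[0.17, 0, -0.14], [0, 0, 0]],
  [[0.225, 0, -0.18], [0, 0, 0]],
])

```text
t: 2.55
tool_pos: [0.5211, -0.183, 0.1572]
orientation: [-2.982, -0.077, -0.935]
force: [-9.3, 1.0, 1.8]
opening: 0.0005
gripper_force: 4.3
```

Call:
jog_arm([
  [[0.06, 0, -0.035], [0, 0, 0]],
  [[0.12, 0, -0.06], [0, 0, 0]],
  [[0.185, 0, -0.085], [0, 0, 0]],
  [[0.255, 0, -0.105], [0, 0, 0]],
])

```text
t: 2.95
tool_pos: [0.5525, -0.1816, 0.2057]
orientation: [-2.981, -0.077, -0.941]
force: [-1.1, 1.2, -0.2]
opening: 0.0006
gripper_force: 0.5
```

Run:
```python
from h import *
s=robot.read_state();print(s['tool_pos'],s['force'])
c=cam('side');d=cam('top')
cv2.imwrite('pics/lid2.png',np.hstack([cv2.resize(c['frame'][120:270,230:380],(400,400)),cv2.resize(d['frame'][120:270,260:410],(400,400))])[:,:,::-1])
```

```text
[ 0.55252889 -0.18160622  0.20568907] [-1.05207429  1.15499261 -0.2487762 ]
```

View pics/lid2.png

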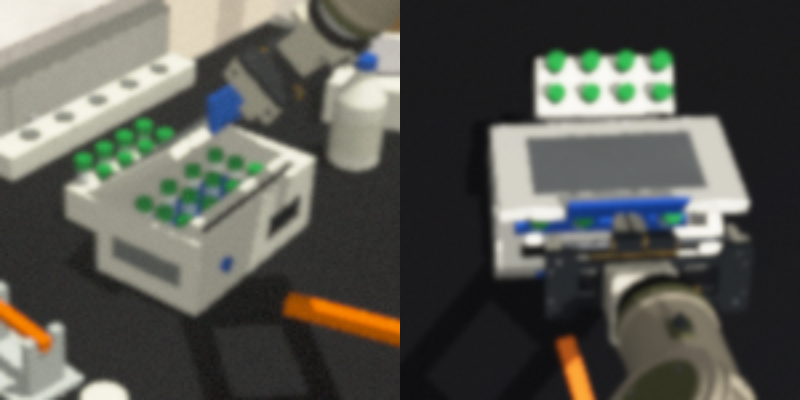

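The lid is up about 45° (left half: blue lip at (225,105), lifted by the fingertip), and the channel shows as a black slot at (245,195). I'm continuing along the arc.

Call:
jog_arm([
  [[0.07, 0, -0.012], [0, 0, 0]],
  [[0.135, 0, -0.018], [0, 0, 0]],
  [[0.205, 0, -0.017], [0, 0, 0]],
  [[0.27, 0, -0.01], [0, 0, 0]],
  [[0.34, 0, 0], [0, 0, 0]],
])

```text
t: 3.55
tool_pos: [0.6083, -0.1792, 0.2439]
orientation: [-2.982, -0.076, -0.942]
force: [-1.7, -0.6, 1.3]
opening: 0.0003
gripper_force: 0.4
```

Call:
jog_arm([
  [[0.065, 0, 0.018], [0, 0, 0]],
  [[0.13, 0, 0.042], [0, 0, 0]],
  [[0.19, 0, 0.07], [0, 0, 0]],
  [[0.25, 0, 0.105], [0, 0, 0]],
  [[0.31, 0, 0.145], [0, 0, 0]],
])

```text
t: 4.05
tool_pos: [0.6757, -0.1754, 0.2552]
orientation: [-2.981, -0.076, -0.941]
force: [-0.8, -0.4, 0.2]
opening: 0.0001
gripper_force: 0.1
```

Run:
```python
from h import *
s=robot.read_state();print(s['tool_pos'],s['force'])
c=cam('side');d=cam('top')
cv2.imwrite('pics/lid3.png',np.hstack([cv2.resize(c['frame'][100:250,230:380],(400,400)),cv2.resize(d['frame'][80:230,260:410],(400,400))])[:,:,::-1])
```

```text
[ 0.6756862  -0.17542431  0.25515555] [-0.80703058 -0.3968749   0.20696866]
```

View pics/lid3.png

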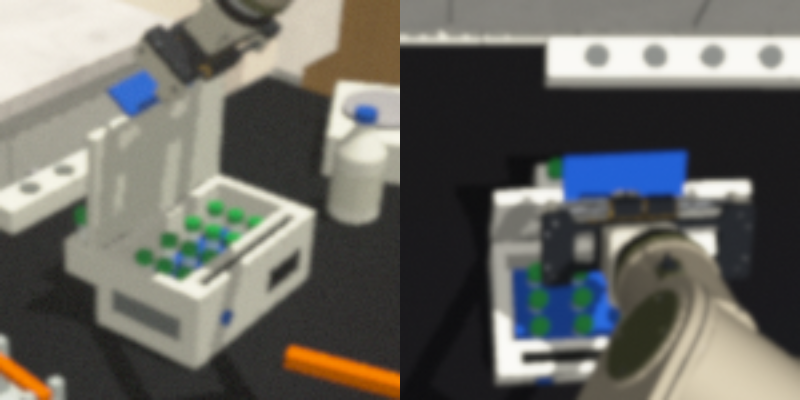

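Call:
jog_arm([
  [[0.03, 0, 0.025], [0, 0, 0]],
  [[0.06, 0, 0.05], [0, 0, 0]],
  [[0.1, 0, 0.09], [0, 0, 0]],
  [[0.14, 0, 0.13], [0, 0, 0]],
  [[0.17, 0, 0.17], [0, 0, 0]],
])

```text
t: 4.65
tool_pos: [0.7239, -0.1721, 0.2458]
orientation: [-2.98, -0.077, -0.94]
force: [-0.1, -0.2, 0.4]
opening: 0.0003
gripper_force: 0.0
```

Call:
jog_arm([
  [[-0.2, 0, -0.2], [0, 0, 0]],
  [[-0.4, 0, -0.4], [0, 0, 0]],
  [[-0.6, 0, -0.6], [0, 0, 0]],
  [[-0.75, 0, -0.75], [0, 0, 0]],
  [[-0.75, 0, -0.75], [0, 0, 0]],
])

```text
t: 5.15
tool_pos: [0.5121, -0.1835, 0.2842]
orientation: [-2.982, -0.077, -0.942]
force: [1.0, -0.5, 0.5]
opening: 0.0001
gripper_force: 0.0
```

Run:
```python
from h import *
s=robot.read_state();print(s['tool_pos'],s['force'])
# above-pick waypoint, tool down aligned with the pick, z .2
PK=np.array([.6135,.148]);print(rel([*PK,.22],Rt(-.108)))
c=cam('side');d=cam('top')
cv2.imwrite('pics/lid4.png',np.hstack([cv2.resize(c['frame'][100:250,230:380],(400,400)),cv2.resize(d['frame'][80:230,260:410],(400,400))])[:,:,::-1])
```

```text
[ 0.51214925 -0.18347972  0.28415915] [ 0.98329319 -0.52422002  0.53587915]
[[0.301, -1.63, 0.599], [-0.03, -0.389, 0.098]]
```

View pics/lid4.png

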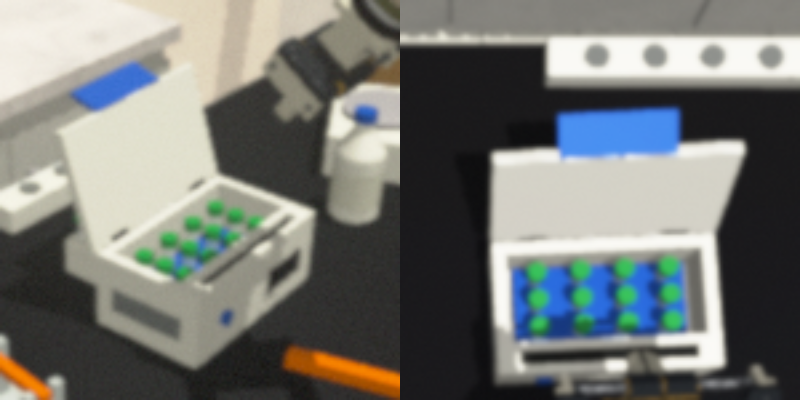

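The lid now leans back past upright on its stop: lip at (115,85) in the left half, and the black channel at (610,355) in the right half. Moving to above the pick.

Call:
jog_arm([
  [[0.1, -0.8, 0.1], [-0.015, -0.2, 0.05]],
  [[0.1, -0.8, 0.1], [-0.015, -0.2, 0.05]],
  [[0.1, -0.8, 0.1], [-0.015, -0.2, 0.05]],
  [[0.1, -0.8, 0.1], [-0.015, -0.2, 0.05]],
  [[0.1, -0.8, 0.1], [-0.015, -0.2, 0.05]],
], hand=0)

```text
t: 5.75
tool_pos: [0.5354, -0.0167, 0.277]
orientation: [-3.096, 0.037, -0.46]
force: [0.1, -0.5, 0.4]
opening: 0.0355
gripper_force: 0.0
```

Run:
```python
from h import *
PK=np.array([.6135,.148]);print(rel([*PK,.2],Rt(-.108)))
```

```text
[[0.241, -0.826, 0.488], [-0.017, -0.187, 0.053]]
```

Call:
jog_arm([
  [[0.24, -0.82, 0.49], [-0.017, -0.187, 0.053]],
  [[0.24, -0.82, 0.49], [-0.017, -0.187, 0.053]],
  [[0.24, -0.82, 0.49], [-0.017, -0.187, 0.053]],
  [[0.24, -0.82, 0.49], [-0.017, -0.187, 0.053]],
  [[0.24, -0.82, 0.49], [-0.017, -0.187, 0.053]],
])

```text
t: 6.25
tool_pos: [0.6135, 0.1444, 0.1951]
orientation: [3.136, -0.176, -0.006]
force: [-0.6, -0.6, 0.1]
opening: 0.0467
gripper_force: 0.0
```

Call:
jog_arm([
  [[0, 0, 0], [0, 0, 0]],
  [[0, 0, 0], [0, 0, 0]],
])

```text
t: 6.45
tool_pos: [0.6131, 0.1408, 0.1989]
orientation: [3.135, -0.179, -0.0]
force: [-0.1, -1.0, 1.0]
opening: 0.0469
gripper_force: 0.0
```

Run:
```python
from h import *
import pickle
s=robot.read_state();print(s['tool_pos'],s['opening'])
w=cam('wrist');d=cam('top');sd=cam('side')
pickle.dump((w,d,sd),open('v2.pkl','wb'))
# wrist: orange pick midline
h=cv2.cvtColor(w['frame'],cv2.COLOR_RGB2HSV);om=cv2.inRange(h,(4,120,90),(22,255,255))
k=max(cv2.findContours(om,0,1)[0],key=cv2.contourArea);r=cv2.minAreaRect(k);print('wrist orange',r,cv2.contourArea(k))
W=np.array([onz(w,*p,.076)[:2] for p in k.reshape(-1,2)]);r=cv2.minAreaRect(W.astype(np.float32));print('pick',r)
# channel in top: black inside front rim
for c,n in((d,'top'),(sd,'side')):
    g=cv2.cvtColor(c['frame'],cv2.COLOR_RGB2GRAY)
    a=[proj(c,lidpt(140,0,y)) for y in(.1,0,-.1)];print(n,np.round(a,1).tolist())
    m=cv2.inRange(g,0,90)
    for k in cv2.findContours(m,1,1)[0]:
        q=cv2.minAreaRect(k)
        if np.linalg.norm(np.array(q[0])-a[1])<25 and 80<cv2.contourArea(k)<800:
            print(n,q,cv2.contourArea(k));b=cv2.boxPoints(q);print([onz(c,*p,.1)[:2].round(4).tolist() for p in b],onz(c,*q[0],.1))
im=np.hstack([cv2.resize(w['frame'],(400,300)),cv2.resize(d['frame'][180:240,290:390],(400,240))[:,:] if 0 else cv2.copyMakeBorder(cv2.resize(d['frame'][180:240,290:390],(400,240)),0,60,0,0,0)])
cv2.imwrite('pics/w5.png',im[:,:,::-1])
```

```text
[0.61305979 0.14082219 0.19892564] 0.046873427708560844
wrist orange ((330.5, 391.0), (34.0, 457.0), 90.0) 12814.5
pick ((0.42376643419265747, 0.11703022569417953), (0.42506861686706543, 0.03719630837440491), 83.36180114746094)
top [[304.9, 217.2], [338.7, 215.6], [372.4, 214.1]]
top ((338.5169677734375, 212.39056396484375), (2.562796115875244, 63.11428451538086), 87.51044464111328) 98.5
[[0.5421, -0.0874], [0.5514, -0.2742], [0.5437, -0.2744], [0.5344, -0.0877]] [ 0.54290058 -0.18094834  0.1       ]
side [[306.6, 207.3], [324.8, 193.5], [341.3, 181.0]]
```

View pics/w5.png

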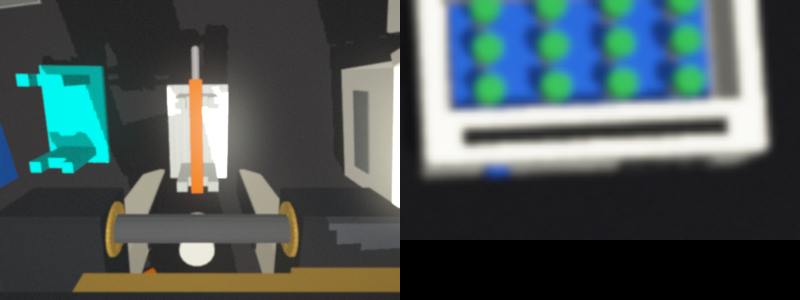

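The left half (wrist view) shows the pick in its rest along column 196, with the turquoise decoy off to the left. The right half shows the channel from (463,136) to (727,126). I'll refine both numbers.

Run:
```python
from h import *
import pickle
w,d,sd=pickle.load(open('v2.pkl','rb'))
h=cv2.cvtColor(w['frame'],cv2.COLOR_RGB2HSV);om=cv2.inRange(h,(4,120,90),(22,255,255));om[272:]=0;om[:,:240]=0;om[:,320:]=0
k=max(cv2.findContours(om,0,1)[0],key=cv2.contourArea);print('wrist px',cv2.boundingRect(k))
ys,xs=np.nonzero(om);
for z in(.076,.069):
    L=[]
    for v in range(ys.min()+5,ys.max()-5,5):
        u=xs[ys==v]; L.append([*onz(w,(u.min()+u.max())/2,v,z)[:2],np.linalg.norm(onz(w,u.max()+.5,v,z)-onz(w,u.min()-.5,v,z))])
    L=np.array(L);f=np.polyfit(L[:,0],L[:,1],1);print(z,'slope',f[0],'y at x=.6135',np.polyval(f,.6135),'width',np.median(L[:,2]),'x ends',onz(w,280,ys.min(),z)[:2],onz(w,280,ys.max(),z)[:2])
a=[proj(sd,lidpt(130,0,y)) for y in(.1,0,-.1)];print('side pred channel',np.round(a,1).tolist())
g=cv2.cvtColor(sd['frame'],cv2.COLOR_RGB2GRAY)
for u in range(312,342,4):
    v0=int(round(a[0][1]+(u-a[0][0])*(a[2][1]-a[0][1])/(a[2][0]-a[0][0]))); print(u,v0,g[v0-7:v0+8,u].tolist())
s=robot.read_state();print(s['tool_pos'],rel([.6135,.1475,.2],Rt(-.108)))
```

```text
wrist px (264, 110, 22, 162)
0.076 slope -0.10406900625994546 y at x=.6135 0.14686752192770863 width 0.012915764188606052 x ends [0.67800275 0.13502529] [0.54817652 0.15011908]
0.069 slope -0.10406900625994549 y at x=.6135 0.14702287970142022 width 0.01323007299528034 x ends [0.6779008  0.13506643] [0.54491521 0.15052753]
side pred channel [[304.0, 206.1], [322.2, 192.4], [338.7, 180.0]]
312 200 [134, 173, 213, 229, 232, 216, 178, 137, 116, 145, 193, 227, 231, 219, 204]
316 197 [127, 158, 203, 228, 231, 215, 177, 135, 119, 146, 197, 227, 231, 220, 201]
320 194 [161, 179, 211, 230, 230, 218, 182, 140, 117, 146, 200, 229, 232, 220, 196]
324 191 [119, 149, 200, 227, 230, 217, 184, 140, 121, 145, 198, 228, 232, 218, 199]
328 188 [156, 174, 210, 229, 232, 219, 187, 139, 119, 145, 196, 229, 230, 218, 196]
332 185 [163, 181, 218, 232, 232, 218, 183, 143, 121, 147, 198, 229, 231, 217, 194]
336 182 [218, 233, 232, 235, 233, 216, 181, 142, 120, 146, 199, 228, 232, 215, 192]
340 179 [54, 57, 67, 124, 196, 232, 240, 238, 226, 214, 220, 230, 231, 214, 190]
[0.61340224 0.13987871 0.20119   ] [[-0.004, -0.038, 0.006], [0.0, -0.002, -0.005]]
```

Call:
jog_arm([
  [[0, -0.035, 0.2], [0, 0, 0]],
  [[0, -0.035, 0.4], [0, 0, 0]],
  [[0, -0.035, 0.58], [0, 0, 0]],
  [[0, -0.035, 0.7], [0, 0, 0]],
  [[0, -0.035, 0.755], [0, 0, 0]],
])

```text
t: 7.1
tool_pos: [0.6124, 0.1465, 0.0471]
orientation: [3.135, -0.182, -0.002]
force: [-0.4, 0.4, 0.2]
opening: 0.0461
gripper_force: 0.0
```

Call:
jog_arm([
  [[0, 0, 0], [0, 0, 0]],
  [[0, 0, 0], [0, 0, 0]],
])

```text
t: 7.3
tool_pos: [0.6152, 0.1476, 0.0513]
orientation: [3.136, -0.181, 0.006]
force: [0.3, 0.8, 0.7]
opening: 0.0467
gripper_force: 0.0
```

Run:
```python
from h import *
print(robot.read_state()['tool_pos'],rel([.613,.147,.05],Rt(-.104)))
```

```text
[0.61518787 0.14757918 0.05130335] [[-0.011, 0.004, 0.006], [0.0, -0.003, -0.007]]
```

Call:
jog_arm([
  [[0, 0, 0], [0, 0, 0]],
  [[0, 0, 0], [0, 0, 0]],
  [[0, 0, 0], [0, 0, 0]],
  [[0, 0, 0], [0, 0, 0]],
  [[0, 0, 0], [0, 0, 0]],
], hand=1, squeeze=30)

```text
t: 7.8
tool_pos: [0.6141, 0.1479, 0.0496]
orientation: [3.136, -0.18, 0.003]
force: [0.4, -0.4, 1.5]
opening: 0.014
gripper_force: 30.0
```

Call:
jog_arm([
  [[0, 0, 0], [0, 0, 0]],
  [[0, 0, 0], [0, 0, 0]],
  [[0, 0, 0], [0, 0, 0]],
])

```text
t: 8.1
tool_pos: [0.6141, 0.1479, 0.0496]
orientation: [3.136, -0.18, 0.003]
force: [-1.4, -0.8, 4.7]
opening: 0.014
gripper_force: 30.0
```

Run:
```python
from h import *
P=[]
for i in range(4):
    imaging.read_camera('wrist'); s=robot.read_state(); P.append(s['tool_pos'])
print(np.round(P,4),s['orientation'],s['opening'],s['gripper_force'],s['force'],s['t'])
np.save('grasp.npy',np.r_[np.mean(P,0),s['orientation']])
```

```text
[[0.6141 0.1479 0.0496]
 [0.6141 0.1479 0.0496]
 [0.6141 0.1479 0.0496]
 [0.6141 0.1479 0.0496]] [ 3.13569488e+00 -1.79988032e-01  2.66746745e-03] 0.013594013784452765 29.988732933998108 [-0.90749704  0.01060986  4.55636964] 8.3
```

Call:
jog_arm([
  [[0, 0, -0.05], [0, 0, 0]],
  [[0, 0, -0.2], [0, 0, 0]],
  [[0, 0, -0.4], [0, 0, 0]],
  [[0, 0, -0.6], [0, 0, 0]],
  [[0, 0, -0.75], [0, 0, 0]],
])

```text
t: 8.8
tool_pos: [0.6142, 0.1481, 0.2025]
orientation: [3.136, -0.18, 0.006]
force: [0.5, 0.5, -0.2]
opening: 0.0137
gripper_force: 30.0
```

Call:
jog_arm([
  [[-0.15, 0.1, 0], [0, 0, 0]],
  [[-0.3, 0.2, 0], [0, 0, 0]],
  [[-0.45, 0.3, 0], [0, 0, -0.03]],
  [[-0.6, 0.4, 0], [0, 0, -0.06]],
  [[-0.7, 0.5, 0], [0, 0, -0.105]],
])

```text
t: 9.3
tool_pos: [0.4612, 0.0644, 0.1991]
orientation: [3.14, 0.083, 0.001]
force: [0.9, -0.3, 0.4]
opening: 0.0136
gripper_force: 30.0
```

```bash
cat >> h.py <<'E'
CM=np.array([.544,-.181,.1]); TIP=np.array([.095,0,.0386]) # tip in tool axes
def tcp_for(yc,dz,xc=0,yaw=YC): # tip at channel coords (xc,yc), dz above rim
    R=Rt(yaw); return CM+Ro.from_euler('z',YC).apply([xc,yc,dz])-R.apply(TIP),R
E
python3 - <<'E'
from h import *
s=robot.read_state();print(s['tool_pos'],s['orientation'],s['opening'])
print(tcp_for(.088,.03)[0],rel(*tcp_for(.088,.03)))
E
```

```text
[0.4612274  0.06435695 0.19908886] [3.13964541e+00 8.28362252e-02 1.11555154e-03] 0.013637003663206745
[ 0.44455447 -0.09805672  0.1686    ] [[-0.126, 0.806, 0.153], [0.001, -0.0, 0.0]]
```

Call:
jog_arm([
  [[-0.13, 0.2, 0], [0, 0, 0]],
  [[-0.13, 0.4, 0], [0, 0, 0]],
  [[-0.13, 0.6, 0], [0, 0, 0]],
  [[-0.13, 0.75, 0.08], [0, 0, 0]],
  [[-0.13, 0.805, 0.15], [0, 0, 0]],
])

```text
t: 9.8
tool_pos: [0.4454, -0.0999, 0.1694]
orientation: [3.139, 0.075, 0.004]
force: [0.4, 0.6, -0.4]
opening: 0.0136
gripper_force: 30.0
```

Call:
jog_arm([
  [[0, 0, 0], [0, 0, 0]],
  [[0, 0, 0], [0, 0, 0]],
  [[0, 0, 0], [0, 0, 0]],
])

```text
t: 10.1
tool_pos: [0.4457, -0.0962, 0.1698]
orientation: [3.14, 0.081, 0.003]
force: [0.2, 0.7, -0.2]
opening: 0.014
gripper_force: 30.0
```

Run:
```python
from h import *
import pickle
s=robot.read_state();p=s['tool_pos'];R=Ro.from_rotvec(s['orientation']);print(p,s['orientation'],s['force'])
tip=p+R.apply(TIP);print('tip',tip,'in channel frame',Ro.from_euler('z',-YC).apply(tip-CM), rel(*tcp_for(.088,.03)))
V={n:cam(n) for n in('top','side','wrist')};pickle.dump(V,open('v3.pkl','wb'))
ims=[]
for n in('top','side'):
    c=V[n];u,v=proj(c,tip);print(n,'tip px',u,v,'handle fwd end',proj(c,p+R.apply([.065,0,-.0194])))
    x0,y0=int(u)-35,int(v)-35;ims.append(cv2.resize(c['frame'][y0:y0+70,x0:x0+70],(400,400),interpolation=cv2.INTER_CUBIC));print(n,x0,y0)
cv2.imwrite('pics/tip6.png',np.hstack(ims)[:,:,::-1])
```

```text
[ 0.4456632  -0.09624726  0.16982037] [3.13993496e+00 8.09796476e-02 2.69005468e-03] [ 0.24315815  0.73161022 -0.24104593]
tip [ 0.54060348 -0.09137225  0.1313816 ] in channel frame [0.00126661 0.08968314 0.0313816 ] [[-0.006, 0.009, 0.006], [0.0, -0.001, -0.0]]
top tip px 309.052330692167 211.59081824824688 handle fwd end [311.17984244 219.6498349 ]
top 274 176
side tip px 305.8899920202624 195.72351574550376 handle fwd end [315.20648932 182.54022009]
side 270 160
```

View pics/tip6.png

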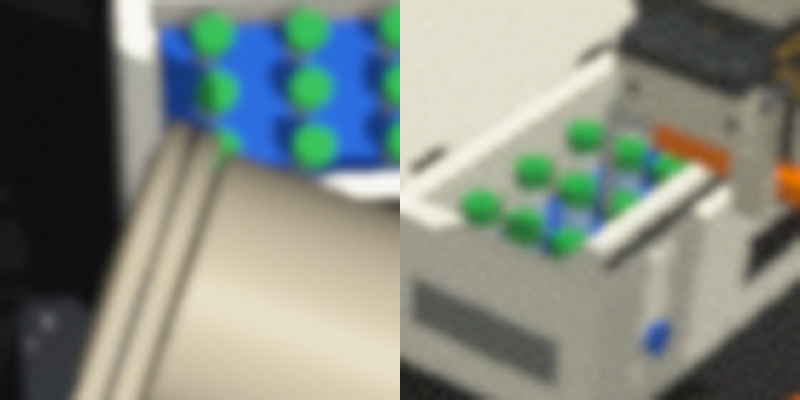

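The side crop shows the prong tip at about (600,210), i.e. px (305,197) against (306,196) predicted. It hangs above the channel's left end at (605,262). Lowering slowly.

Call:
jog_arm([
  [[-0.005, 0.01, 0.03], [0, 0, 0]],
  [[-0.005, 0.01, 0.06], [0, 0, 0]],
  [[-0.005, 0.01, 0.09], [0, 0, 0]],
  [[-0.005, 0.01, 0.12], [0, 0, 0]],
  [[-0.005, 0.01, 0.14], [0, 0, 0]],
])

```text
t: 10.75
tool_pos: [0.4441, -0.0994, 0.1403]
orientation: [3.14, 0.079, 0.0]
force: [-0.7, 0.4, -1.1]
opening: 0.0136
gripper_force: 30.0
```

Call:
jog_arm([
  [[0, 0, 0.012], [0, 0, 0]],
  [[0, 0, 0.024], [0, 0, 0]],
  [[0, 0, 0.036], [0, 0, 0]],
  [[0, 0, 0.048], [0, 0, 0]],
  [[0, 0, 0.048], [0, 0, 0]],
])

```text
t: 11.25
tool_pos: [0.4444, -0.0995, 0.1314]
orientation: [3.14, 0.079, 0.002]
force: [-0.3, 0.3, -0.4]
opening: 0.0138
gripper_force: 30.0
```

Run:
```python
from h import *
import pickle
c=cam('side')
s=robot.read_state();p=s['tool_pos'];R=Ro.from_rotvec(s['orientation']);print(p,s['orientation'],s['force'],s['gripper_force'])
tip=p+R.apply(TIP);print('in channel frame',Ro.from_euler('z',-YC).apply(tip-CM), rel(*tcp_for(.088,-.006)))
print('draw to right',rel(*tcp_for(-.09,-.006)),proj(c,tip))
cv2.imwrite('pics/tip7.png',cv2.resize(c['frame'][170:230,280:360],(800,600),interpolation=cv2.INTER_CUBIC)[:,:,::-1])
```

```text
[ 0.44444026 -0.09950021  0.13161306] [3.13973261e+00 7.88418820e-02 1.73550096e-03] [ 0.56129959  0.79714772 -0.98548556] 29.986786544322968
in channel frame [-0.00014756  0.08635983 -0.00688401] [[0.001, -0.007, -0.005], [0.001, -0.001, -0.001]]
draw to right [[0.003, 0.883, -0.004], [0.001, -0.001, -0.001]] [306.33009191 205.88125188]
```

View pics/tip7.png

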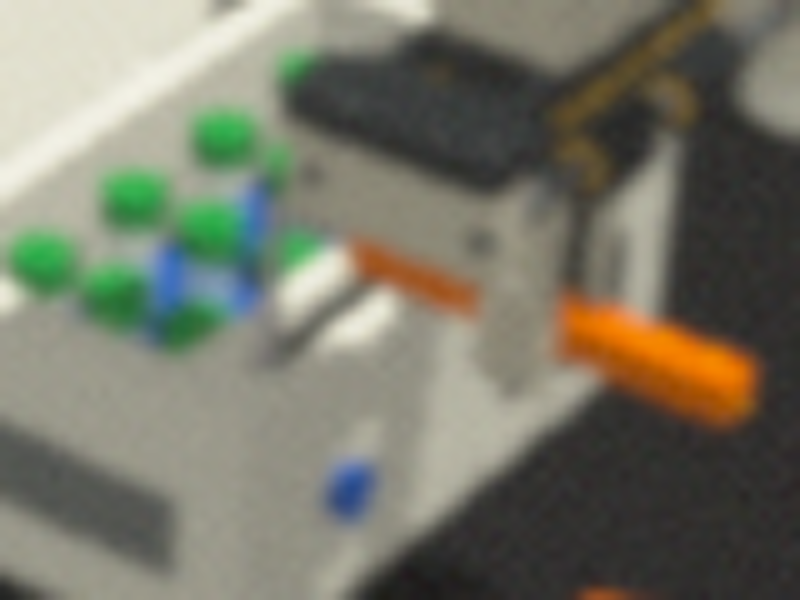

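The prong tip at (272,345) is in line with the channel's left end and there is no contact force. Drawing to the right at 5 cm/s.

Call:
jog_arm([
  [[0, 0.025, 0], [0, 0, 0]],
  [[0, 0.05, 0], [0, 0, 0]],
  [[0, 0.075, 0], [0, 0, 0]],
  [[0, 0.1, 0], [0, 0, 0]],
  [[0, 0.125, 0], [0, 0, 0]],
])

```text
t: 11.8
tool_pos: [0.4458, -0.1251, 0.1318]
orientation: [3.14, 0.078, 0.002]
force: [0.6, 0.2, 0.3]
opening: 0.0135
gripper_force: 30.0
```

Call:
jog_arm([
  [[0, 0.025, 0], [0, 0, 0]],
  [[0, 0.05, 0], [0, 0, 0]],
  [[0, 0.075, 0], [0, 0, 0]],
  [[0, 0.1, 0], [0, 0, 0]],
  [[0, 0.125, 0], [0, 0, 0]],
])

```text
t: 12.3
tool_pos: [0.447, -0.1499, 0.1318]
orientation: [3.14, 0.079, 0.002]
force: [-0.0, 0.3, -1.2]
opening: 0.0136
gripper_force: 30.0
```

Call:
jog_arm([
  [[0, 0.025, 0], [0, 0, 0]],
  [[0, 0.05, 0], [0, 0, 0]],
  [[0, 0.075, 0], [0, 0, 0]],
  [[0, 0.1, 0], [0, 0, 0]],
  [[0, 0.125, 0], [0, 0, 0]],
])

```text
t: 12.8
tool_pos: [0.4483, -0.1748, 0.1318]
orientation: [3.14, 0.079, 0.002]
force: [-0.1, -0.1, -0.5]
opening: 0.0137
gripper_force: 30.0
```

Run:
```python
from h import *
s=robot.read_state();p=s['tool_pos'];R=Ro.from_rotvec(s['orientation']);print(p,s['orientation'],s['force'],s['gripper_force'])
tip=p+R.apply(TIP);print('in channel frame',Ro.from_euler('z',-YC).apply(tip-CM))
print('draw to right',rel(*tcp_for(-.09,-.006)))
```

```text
[ 0.44827887 -0.17482776  0.1317515 ] [3.13971160e+00 7.88555193e-02 1.97929059e-03] [-0.07585156 -0.07320297 -0.49683579] 29.987096786499023
in channel frame [-0.00022344  0.01093449 -0.00673088]
draw to right [[0.002, 0.506, -0.004], [0.001, -0.001, -0.001]]
```

Call:
jog_arm([
  [[0, 0.025, 0], [0, 0, 0]],
  [[0, 0.05, 0], [0, 0, 0]],
  [[0, 0.075, 0], [0, 0, 0]],
  [[0, 0.1, 0], [0, 0, 0]],
  [[0, 0.125, 0], [0, 0, 0]],
])

```text
t: 13.3
tool_pos: [0.4495, -0.1998, 0.1318]
orientation: [3.14, 0.079, 0.002]
force: [-0.0, 0.3, -1.3]
opening: 0.0138
gripper_force: 30.0
```

Call:
jog_arm([
  [[0, 0.025, 0], [0, 0, 0]],
  [[0, 0.05, 0], [0, 0, 0]],
  [[0, 0.075, 0], [0, 0, 0]],
  [[0, 0.1, 0], [0, 0, 0]],
  [[0, 0.125, 0], [0, 0, 0]],
])

```text
t: 13.8
tool_pos: [0.4508, -0.2248, 0.1318]
orientation: [3.14, 0.079, 0.002]
force: [-0.0, -0.1, -0.8]
opening: 0.0135
gripper_force: 30.0
```

Call:
jog_arm([
  [[0, 0.025, 0], [0, 0, 0]],
  [[0, 0.05, 0], [0, 0, 0]],
  [[0, 0.075, 0], [0, 0, 0]],
  [[0, 0.1, 0], [0, 0, 0]],
  [[0, 0.125, 0], [0, 0, 0]],
])

```text
t: 14.3
tool_pos: [0.4521, -0.2497, 0.1319]
orientation: [3.14, 0.079, 0.002]
force: [-0.8, 0.4, -1.0]
opening: 0.0137
gripper_force: 30.0
```

Call:
jog_arm([
  [[0, 0.025, 0], [0, 0, 0]],
  [[0, 0.05, 0], [0, 0, 0]],
  [[0, 0.07, 0], [0, 0, 0]],
  [[0, 0.09, 0], [0, 0, 0]],
  [[0, 0.105, 0], [0, 0, 0]],
])

```text
t: 14.8
tool_pos: [0.4531, -0.2706, 0.1319]
orientation: [3.14, 0.079, 0.002]
force: [0.0, -1.2, -0.7]
opening: 0.0137
gripper_force: 30.0
```

Run:
```python
from h import *
c=cam('side');c=cam('side')
s=robot.read_state();p=s['tool_pos'];R=Ro.from_rotvec(s['orientation']);print(p,s['orientation'],s['force'],s['gripper_force'])
tip=p+R.apply(TIP);print('in channel frame',Ro.from_euler('z',-YC).apply(tip-CM))
# channel darkness along its line: prong should show only near the right end
g=cv2.cvtColor(c['frame'],cv2.COLOR_RGB2GRAY)
a=[proj(c,CM+Ro.from_euler('z',YC).apply([-.0045,y,0])) for y in np.arange(.1,-.101,-.01)]
print([int(g[int(round(v)),int(round(u))]) for u,v in a])
```

```text
[ 0.453084   -0.27065561  0.13187008] [3.13959063e+00 7.83931346e-02 1.97548153e-03] [ 0.35425836  0.72396775 -0.66719195] 29.986789226531982
in channel frame [-0.0004059  -0.08504647 -0.00661282]
[114, 81, 83, 84, 88, 125, 116, 122, 94, 94, 92, 90, 82, 82, 82, 83, 91, 94, 111, 122, 224]
```

Call:
jog_arm([
  [[0, 0.01, 0], [0, 0, 0]],
  [[0, 0.02, 0], [0, 0, 0]],
  [[0, 0.02, 0], [0, 0, 0]],
  [[0, 0.02, 0], [0, 0, 0]],
])

```text
t: 15.3
tool_pos: [0.4533, -0.2743, 0.1319]
orientation: [3.14, 0.079, 0.002]
force: [0.3, -0.1, -0.1]
opening: 0.0136
gripper_force: 30.0
```

Call:
jog_arm([
  [[0, 0, -0.02], [0, 0, 0]],
  [[0, 0, -0.04], [0, 0, 0]],
  [[0, 0, -0.065], [0, 0, 0]],
  [[0, 0, -0.1], [0, 0, 0]],
  [[0, 0, -0.2], [0, 0, 0]],
])

```text
t: 15.8
tool_pos: [0.4522, -0.2735, 0.1708]
orientation: [-3.14, -0.079, 0.002]
force: [0.6, 0.9, -1.1]
opening: 0.0138
gripper_force: 30.0
```

Call:
jog_arm([
  [[0, 0, -0.15], [0, 0, 0]],
  [[0, -0.2, -0.15], [0, 0, 0]],
  [[0, -0.4, -0.15], [0, 0, 0]],
  [[0, -0.6, -0.15], [0, 0, 0]],
  [[0, -0.8, -0.15], [0, 0, 0]],
])

```text
t: 16.3
tool_pos: [0.4451, -0.1132, 0.2025]
orientation: [3.139, 0.078, 0.004]
force: [0.5, 1.0, -0.5]
opening: 0.0135
gripper_force: 30.0
```

Call:
jog_arm([
  [[0, -0.2, 0], [0, 0, 0]],
  [[0, -0.4, 0], [0, 0, 0]],
  [[0, -0.6, 0], [0, 0, 0]],
  [[0, -0.8, 0], [0, 0, 0]],
  [[0, -1, 0], [0, 0, 0]],
])

```text
t: 16.8
tool_pos: [0.435, 0.0869, 0.2025]
orientation: [3.14, 0.079, 0.004]
force: [0.8, 0.3, -0.2]
opening: 0.0138
gripper_force: 30.0
```

Run:
```python
from h import *
s=robot.read_state();print(s['tool_pos'],s['orientation'],s['opening'])
g=np.load('grasp.npy');R=Ro.from_rotvec(g[3:])
print(rel(g[:3]+[0,0,.15],R))
```

```text
[0.43500701 0.08692223 0.2024738 ] [3.13976471 0.07874475 0.00437705] 0.013800896322068842
[[0.91, -0.26, 0.017], [-0.0, -0.001, 0.105]]
```

Call:
jog_arm([
  [[0.2, -0.1, 0.01], [0, 0, 0.05]],
  [[0.4, -0.2, 0.015], [0, 0, 0.105]],
  [[0.6, -0.26, 0.015], [0, 0, 0.105]],
  [[0.8, -0.26, 0.015], [0, 0, 0.105]],
  [[0.91, -0.26, 0.015], [0, 0, 0.105]],
])

```text
t: 17.3
tool_pos: [0.6166, 0.1471, 0.1988]
orientation: [3.136, -0.179, 0.003]
force: [0.2, -0.2, -1.0]
opening: 0.0137
gripper_force: 30.0
```

Call:
jog_arm([
  [[0, 0, 0], [0, 0, 0]],
  [[0, 0, 0], [0, 0, 0]],
  [[0, 0, 0], [0, 0, 0]],
  [[0, 0, 0], [0, 0, 0]],
])

```text
t: 17.7
tool_pos: [0.6137, 0.1464, 0.1993]
orientation: [3.136, -0.18, 0.003]
force: [-0.3, -0.5, -1.1]
opening: 0.0142
gripper_force: 30.0
```

Run:
```python
from h import *
s=robot.read_state();print(s['tool_pos'],s['orientation'],s['opening'],s['t'])
g=np.load('grasp.npy');R=Ro.from_rotvec(g[3:])
print(rel(g[:3]+[0,0,.03],R),rel(g[:3],R))
```

```text
[0.6136842  0.14639821 0.19925974] [ 3.13575530e+00 -1.79835135e-01  2.73021731e-03] 0.014210899507666117 17.7
[[0.0, -0.008, 0.598], [-0.0, -0.0, 0.0]] [[-0.0, -0.008, 0.748], [-0.0, -0.0, 0.0]]
```

Call:
jog_arm([
  [[0, -0.008, 0.15], [0, 0, 0]],
  [[0, -0.008, 0.3], [0, 0, 0]],
  [[0, -0.008, 0.45], [0, 0, 0]],
  [[0, -0.008, 0.55], [0, 0, 0]],
  [[0, -0.008, 0.6], [0, 0, 0]],
])

```text
t: 18.2
tool_pos: [0.6127, 0.1476, 0.0766]
orientation: [3.135, -0.18, -0.003]
force: [-1.6, -0.7, -1.2]
opening: 0.0132
gripper_force: 30.0
```

Call:
jog_arm([
  [[0, 0, 0], [0, 0, 0]],
  [[0, 0, 0], [0, 0, 0]],
  [[0, 0, 0], [0, 0, 0]],
  [[0, 0, 0], [0, 0, 0]],
])

```text
t: 18.6
tool_pos: [0.6157, 0.148, 0.0804]
orientation: [3.136, -0.18, 0.006]
force: [-0.2, 0.9, -0.6]
opening: 0.0137
gripper_force: 30.0
```

Run:
```python
from h import *
g=np.load('grasp.npy');R=Ro.from_rotvec(g[3:])
s=robot.read_state();print(s['tool_pos'],s['force'],rel(g[:3],R))
```

```text
[0.615719   0.1480379  0.08044992] [-0.22556048  0.88592612 -0.62495525] [[-0.009, 0.001, 0.154], [-0.0, -0.001, -0.0]]
```

Call:
jog_arm([
  [[0, 0, 0.04], [0, 0, 0]],
  [[0, 0, 0.08], [0, 0, 0]],
  [[0, 0, 0.11], [0, 0, 0]],
  [[0, 0, 0.135], [0, 0, 0]],
  [[0, 0, 0.15], [0, 0, 0]],
])

```text
t: 19.1
tool_pos: [0.6141, 0.1477, 0.0495]
orientation: [3.135, -0.18, -0.0]
force: [-17.9, -2.7, 31.6]
opening: 0.0139
gripper_force: 30.0
```

Call:
jog_arm([
  [[0, 0, 0], [0, 0, 0]],
  [[0, 0, 0], [0, 0, 0]],
  [[0, 0, 0], [0, 0, 0]],
])

```text
t: 19.4
tool_pos: [0.6145, 0.1478, 0.0496]
orientation: [3.135, -0.18, 0.001]
force: [-6.5, -1.3, 9.2]
opening: 0.0138
gripper_force: 30.0
```

Seated at the recorded height. Releasing just wide enough, then retreating straight up.

Call:
jog_arm([
  [[0, 0, 0], [0, 0, 0]],
  [[0, 0, 0], [0, 0, 0]],
  [[0, 0, 0], [0, 0, 0]],
  [[0, 0, 0], [0, 0, 0]],
  [[0, 0, 0], [0, 0, 0]],
], hand=0)

```text
t: 19.9
tool_pos: [0.6146, 0.1478, 0.0485]
orientation: [3.136, -0.18, 0.002]
force: [-0.4, 0.0, -0.2]
opening: 0.0453
gripper_force: 0.0
```

Call:
jog_arm([
  [[0, 0, -0.1], [0, 0, 0]],
  [[0, 0, -0.25], [0, 0, 0]],
  [[0, 0, -0.5], [0, 0, 0]],
  [[0, 0, -0.75], [0, 0, 0]],
  [[0, 0, -0.75], [0, 0, 0]],
])

```text
t: 20.4
tool_pos: [0.6191, 0.1487, 0.2088]
orientation: [-3.134, 0.18, -0.025]
force: [0.4, 0.4, 0.8]
opening: 0.0464
gripper_force: 0.0
```

Call:
jog_arm([
  [[0, 0, 0], [0, 0, 0]],
  [[0, 0, 0], [0, 0, 0]],
  [[0, 0, 0], [0, 0, 0]],
])

```text
t: 20.7
tool_pos: [0.6133, 0.1478, 0.1963]
orientation: [3.135, -0.18, -0.004]
force: [-0.9, -0.7, -0.1]
opening: 0.046
gripper_force: 0.0
```

Run:
```python
from h import *
import pickle
w=cam('wrist');s=robot.read_state();print(s['tool_pos'],s['force'],s['opening'],s['t'])
h=cv2.cvtColor(w['frame'],cv2.COLOR_RGB2HSV);om=cv2.inRange(h,(4,120,90),(22,255,255));om[272:]=0;om[:,:240]=0;om[:,320:]=0
ys,xs=np.nonzero(om);z=.076;L=[]
for v in range(ys.min()+5,ys.max()-5,5):
    u=xs[ys==v]; L.append([*onz(w,(u.min()+u.max())/2,v,z)[:2],np.linalg.norm(onz(w,u.max()+.5,v,z)-onz(w,u.min()-.5,v,z))])
L=np.array(L);f=np.polyfit(L[:,0],L[:,1],1);print('slope',f[0],'y at .6135',np.polyval(f,.6135),'width',np.median(L[:,2]),'ends',onz(w,280,ys.min(),z)[:2],onz(w,280,ys.max(),z)[:2])
# changes in side view against start of the pick work, and bystanders against the first picture
o=pickle.load(open('side.pkl','rb'));c=cam('side')
for n,(x0,x1,y0,y1) in dict(pick=(205,262,215,275),jar=(255,285,260,292),tipbox=(100,170,285,345),amber=(130,190,300,390),teal=(155,215,240,300)).items():
    print(n,'mean abs diff',np.abs(c['frame'][y0:y1,x0:x1].astype(int)-o['frame'][y0:y1,x0:x1]).mean().round(1))
# lid: blue lip in side view against prediction at 1.9 rad
hs=cv2.cvtColor(c['frame'],cv2.COLOR_RGB2HSV);b=cv2.inRange(hs,(105,150,60),(130,255,255));b[:100]=0;b[160:]=0;b[:,:240]=0;b[:,310:]=0
q=np.array(np.nonzero(b)).mean(1)[::-1] if b.any() else None
for th in(1.7,1.8,1.9):
    k,j=np.cos(th),np.sin(th);P=[proj(c,lidpt(a*k-e*j,a*j+e*k)) for a,e in((165.,19.),)];print(th,P)
print('lip px',q)
```

```text
[0.61333438 0.14779091 0.19641355] [-0.7604969   0.57259049  0.20159921] 0.046528116817600704 20.75
slope -0.11238403807109468 y at .6135 0.1481651481046251 width 0.012800557432035755 ends [0.67940523 0.14172442] [0.5492978  0.15696925]
pick mean abs diff 17.2
jar mean abs diff 24.8
tipbox mean abs diff 2.7
amber mean abs diff 2.7
teal mean abs diff 7.6
1.7 [array([280.9045349 , 131.33116701])]
1.8 [array([276.97920963, 131.38362358])]
1.9 [array([273.24797472, 131.93120362])]
lip px [272.23451327 132.03097345]
```

Call:
jog_arm([
  [[-0.1, 0, -0.2], [0, 0, 0]],
  [[-0.3, 0.2, -0.4], [0, 0, 0]],
  [[-0.5, 0.4, -0.5], [0, 0, 0]],
  [[-0.7, 0.6, -0.5], [0, 0, 0]],
  [[-0.8, 0.8, -0.5], [0, 0, 0]],
])

```text
t: 21.3
tool_pos: [0.4536, 0.0277, 0.2975]
orientation: [3.136, -0.178, 0.004]
force: [-0.0, -0.4, -0.2]
opening: 0.0463
gripper_force: 0.0
```

Call:
jog_arm([
  [[0, 0, 0], [0, 0, 0]],
  [[0, 0, 0], [0, 0, 0]],
  [[0, 0, 0], [0, 0, 0]],
])

```text
t: 21.6
tool_pos: [0.4553, 0.0284, 0.2965]
orientation: [3.136, -0.18, 0.001]
force: [0.1, -0.4, -0.2]
opening: 0.0466
gripper_force: 0.0
```

Run:
```python
from h import *
import pickle
def cen(c,lo,hi,r):
    m=cv2.inRange(cv2.cvtColor(c['frame'],cv2.COLOR_RGB2HSV),lo,hi);ys,xs=np.nonzero(m[r[2]:r[3],r[0]:r[1]]);return len(xs),np.round([xs.mean()+r[0],ys.mean()+r[2]],1)
for n,J,P in(('side',(255,285,260,292),(205,262,215,260)),('top',(210,240,228,255),(218,245,163,220))):
    o=pickle.load(open(n+'.pkl','rb'));c=cam(n)
    for x in(o,c): print(n,'jar',cen(x,(0,0,130),(180,60,255),J),'pick',cen(x,(4,120,100),(22,255,255),P))
print(robot.read_state()['force'])
```

```text
side jar (480, array([268.2, 275.3])) pick (242, array([233.5, 237.9]))
side jar (435, array([267.7, 275.4])) pick (223, array([232.8, 238.4]))
top jar (256, array([223.6, 240.8])) pick (210, array([229.6, 188.2]))
top jar (601, array([223.3, 239.1])) pick (89, array([230.7, 177.2]))
[-0.11870314 -0.20742951 -0.3081505 ]
```

The side view puts the pick and the jar where they started, to within a pixel. The lid is at about 1.9 rad, so I'm handing in.

```bash
python3 -c "
from plant import robot
print(robot.close_job())"
```

```text
the job is handed in; nothing more can be done
None
```

The job is handed in, but the hand-in gave no verdict: the lid rests open on its stop (about 1.9 rad measured), the tip was drawn along the channel from left to right at about 5 cm/s with no contact force showing, and the pick is back across both posts of its rest and released.

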